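# Pack out an optical cell holder with the spacer that fits

### The arm

A 7-joint arm with a two-finger parallel gripper is mounted at the origin on a cart in front of the work surface, level with it; the furniture and walls round the work are solid. World frame = base frame: x ahead of the robot, y to its left, z up, the work surface at z = 0. Lengths are in m, angles in rad, forces in N, time in s.
With the tool pointing down it reaches from about 0.4 to 0.85 m from the base axis. Payload 6.9 kg.
Tool frame: the origin (TCP) lies between the finger pads; the fingertips stand 25 mm ahead of it and the grasp point (between the pads) lies 6 mm ahead of it; z points along the fingers, x is the direction in which the jaws open and shut, and the axes are right-handed (so a half turn about z gives the same grasp; the last joint's range is limited). The gripper opens to 85 mm and grips with 20 to 120 N. Pads are 22 mm wide; open, the fingers measure 114 mm over their backs; the gripper's body (76 mm by 85 mm) begins 54 mm behind the grasp point. The pads swing forward as they close: fully open they stand 13 mm farther back than shut.
Start: joints at [-1.06, 0.507, -0.238, 1.5, 0.126, 1.149, -0.155], TCP at [0.246, 0.574, 0.256] pointing down, gripper open.
Joint ranges: [-3.08, 3.08], [-0.24, 2.05], [-1.43, 1.35], [0, 2.5], [-1.52, 4.66], [0.17, 1.96], [-2.89, 2.89]. Speed limits (rad/s): [2.39, 2.39, 3.14, 3.14, 3.14, 3.14, 3.14].

### API

Orientations are given as a unit quaternion [w, x, y, z].
In Python, from bench import * gives the robot as it stands.
- The arm moves only by the tool step_arm, never from a script. Its argument "moves" is a list of rows, each an object of numbers: "ax", "ay", "az": the turn, a rotation vector about the tool's x, y, z in degrees; "tx", "ty", "tz": the shift along the tool's x, y, z in mm; "grip": the finger opening in mm, from 0 to 85.4. A call has 1 to 20 rows; each row is the pose to reach, as a shift and turn from the pose commanded when the call began, along the tool's axes at that moment; what a row does not reach only later rows make up. A row lasts 1/10 s, in which the tool goes at most 50 mm and 8.59 degrees, less where a joint would pass 70% of its speed; a pose out of reach is approached as far as the arm can. A call with a gripper value outside its range is refused whole. The fingers move at their own pace and stop on an object; "grip_force" is the grip in N (left out, the last holds). Time passes only in rows, so rows that repeat a pose let the fingers close. It gives the time, the measured TCP pose, the force and the opening at its end, in the units of the state.
- get_obs(): the state, without advancing time (a new reading comes with each control period).
- camera(name): name is "scene" or "top" or "wrist"; returns a dict with "color" (480x640x3 uint8, red, green, blue), "depth" (480x640 float32, m along the optical axis (not along the pixel's ray), 0 where there is no reading), "camera_matrix" (3x3 intrinsics, pixels), "k1" (the pictures are not rectified: a ray, as slopes to the right and down, at radius r is drawn at 1 + k1 r^2 times it, then the intrinsics apply), "R" (3x3) and "t" (3): a world point X has camera coordinates R X + t. Camera axes: x right, y down, z forward; pixel columns grow to the right and rows downward; lengths in m; the calibration is good to about 2 mm. A picture is of the moment at which its call begins.
- sign_off(): hands the job in, once; it reports no verdict.
The state is a dict: "t": time; "q": joint angles; "joint_velocities": joint speeds; "joint_torque": joint torques, N m; "eef_pos": TCP position; "tool_rot": TCP orientation; "contact_force": force on the tool from outside, world axes, zero at the start; "moment": the same for the moment, N m; "gripper_width": opening from 0.0 (shut) to 1.0 (fully open).
Only numpy, scipy, OpenCV 4.12 (cv2) and the standard library are available. Lean on these libraries where they do the work, as an engineer would, in place of code of your own. Each camera call takes 0.05 s, during which the arm holds its last target.

### The job

The sprung sample cell in the optical cell holder must be held firm: try the four spacers from the rack in the gap between the cell and the fixed end block, with a flat side on the block, until one slides in snugly and presses the cell back on its spring, and leave it fully home with its shoulders on the side walls. A spacer that is too thick jams at the mouth, so feel your way in and never push a spacer harder than about 30 N; one that drops in without touching the cell is too thin. Hang the spacers that do not fit back in the rack and leave the other things alone.

Things in the scene. Friction and masses are not known exactly. Their poses are not given: they have to be found in the camera images.
- holder: Cell holder, bolted down: base plate 132 x 92 x 10 mm with a straight open-topped channel between two side walls 9 mm thick. Origin: centre of the base's underside; x along the channel, z up. Channel 34 mm wide (y -17 to 17), floor z = 10, wall tops z = 56. End block at -x; cell at +x of the gap, then a back stop that stays locked. Beam ports stick out 12 mm sideways, a lock knob from the -y wall.
- end_block: Fixed aluminium end block closing the channel, 14 x 34 x 46 mm. Origin: middle of the top of its flat face to the gap (level with the wall tops; holder x = -40, z = 56 mm); x points from this face across the gap to the cell, z up. The face's upper edge is chamfered 2.5 mm back over 7 mm of height. A spacer flat on it has its centre half its thickness in +x.
- gap_mouth (a point): Same point as the end block's origin: the gap's fixed edge. The gap from here in +x to the resting cell is 10 to 21.6 mm, different each time, not measured. The cell is glass in a black carrier, top 2 mm below the wall tops, front edge chamfered 2.5 x 7 mm; a spring holds it on a catch; it yields up to 3.8 mm in +x, needing 4 N at first, 6.5 N at the end, and then stops hard.
- rack: Grey rack 62 x 216 x 46 mm, fixed; the spacers hang by their shoulders on its top plate in four pockets (openings 30 x 37 mm, at y = -78, -26, 26 and 78 mm). Origin: centre of its underside; y along the row, z up, top at z = 46 mm. A spacer hanging in its pocket has its grip point at rack z = 73 mm and its x along the rack's x (some mm and 0.05 rad of play).
- spacer_13_grip (a point): Grip point of the 13 mm spacer: middle of its tab, 17 mm below the top, 27 mm above the shoulder's underside, 65 mm above the foot. x across the thickness (the tab is 10 mm there), z up. Which pocket it hangs in differs. When it is fully home in the holder this point is 27 mm above the wall tops.
- spacer_13: The 13 mm spacer, white plastic, 13 mm thick (x), 82 mm tall, 35 to 70 g. From below: block 13 x 30 x 38 mm, its foot tapered 2.5 mm on each flat side over 8 mm; shoulder 13 x 46 x 6 mm, whose ends rest on the holder's walls or the rack; grip tab 10 x 26 x 38 mm. Origin: centre of the underside of the foot.
- spacer_16_grip (a point): Grip point of the 16 mm spacer: middle of its tab, 17 mm below the top, 27 mm above the shoulder's underside, 65 mm above the foot. x across the thickness (the tab is 10 mm there), z up. Which pocket it hangs in differs. When it is fully home in the holder this point is 27 mm above the wall tops.
- spacer_16: The 16 mm spacer, white plastic, 16 mm thick (x), 82 mm tall, 35 to 70 g. From below: block 16 x 30 x 38 mm, its foot tapered 2.5 mm on each flat side over 8 mm; shoulder 16 x 46 x 6 mm, whose ends rest on the holder's walls or the rack; grip tab 10 x 26 x 38 mm. Origin: centre of the underside of the foot.
- spacer_19_grip (a point): Grip point of the 19 mm spacer: middle of its tab, 17 mm below the top, 27 mm above the shoulder's underside, 65 mm above the foot. x across the thickness (the tab is 10 mm there), z up. Which pocket it hangs in differs. When it is fully home in the holder this point is 27 mm above the wall tops.
- spacer_19: The 19 mm spacer, white plastic, 19 mm thick (x), 82 mm tall, 35 to 70 g. From below: block 19 x 30 x 38 mm, its foot tapered 2.5 mm on each flat side over 8 mm; shoulder 19 x 46 x 6 mm, whose ends rest on the holder's walls or the rack; grip tab 10 x 26 x 38 mm. Origin: centre of the underside of the foot.
- spacer_22_grip (a point): Grip point of the 22 mm spacer: middle of its tab, 17 mm below the top, 27 mm above the shoulder's underside, 65 mm above the foot. x across the thickness (the tab is 10 mm there), z up. Which pocket it hangs in differs. When it is fully home in the holder this point is 27 mm above the wall tops.
- spacer_22: The 22 mm spacer, white plastic, 22 mm thick (x), 82 mm tall, 35 to 70 g. From below: block 22 x 30 x 38 mm, its foot tapered 2.5 mm on each flat side over 8 mm; shoulder 22 x 46 x 6 mm, whose ends rest on the holder's walls or the rack; grip tab 10 x 26 x 38 mm. Origin: centre of the underside of the foot.
- timer: A bench timer, 62 x 64 x 18 mm, lying near the work; leave it alone.
- tweezers: Steel tweezers, 131 mm long, lying near the work; leave it alone.
- vial_a: A small glass vial, 21 mm wide, 45 mm tall, lying near the work; leave it alone.
There are look-alikes about, which are no part of the job. What is shaped like the spacer_19 but green or yellow is not meant. Leave any brown look-alike of the spacer_13 alone.

How it is judged:
By the outcome, as a careful person would: the job done as asked, in the order asked, and still so for the second after the job is handed in, with the robot touching nothing.
It also fails if it takes over 67 s, if anything falls off the work surface, if the arm or the gripper's body presses on something with over 40 N, if the wrist force passes 120 N, or if a joint passes its speed limit or range.

## Working session

There is one attempt and no reset: what is moved stays moved. The work goes in short steps, Python scripts to look and compute and a tool call to move; the robot and the scene stay as the last step left them, time stands still between calls to the robot, and variables do not carry over. Pictures are saved under pics/ and viewed, and the job is handed in when it is done.

Besides the shell and the picture viewer there is one more tool, called after "Call:" by a JSON object that holds its "api" and its "payload", one argument or row to a line. step_arm: Moves the arm, as the interface text tells. Its arguments: {"type":"object","properties":{"moves":{"type":"array"},"grip_force":{"type":"number"}},"required":["moves"]}

```bash
mkdir -p pics; ls
cat > h.py <<'E'
from bench import *
import numpy as np, cv2, pickle
def snap(name,tag):
    c=camera(name); cv2.imwrite(f'pics/{tag}.png',c['color'][:,:,::-1]); pickle.dump(c,open(f'pics/{tag}.pkl','wb')); return c
def load(tag): return pickle.load(open(f'pics/{tag}.pkl','rb'))
def rays(c,uv):
    K=np.array(c['camera_matrix'],float);k=c['k1'];uv=np.atleast_2d(uv).astype(float)
    d=np.c_[(uv[:,0]-K[0,2])/K[0,0],(uv[:,1]-K[1,2])/K[1,1]];s=d.copy()
    for _ in range(20): s=d/(1+k*(s**2).sum(1,keepdims=True))
    return np.c_[s,np.ones(len(s))]
def at_depth(c,uv,z=None):
    uv=np.atleast_2d(uv); r=rays(c,uv)
    if z is None: z=np.array([c['depth'][int(round(v)),int(round(u))] for u,v in uv])
    return (r*np.reshape(z,(-1,1))-c['t'])@np.array(c['R'])
def at_z(c,uv,h):
    R=np.array(c['R']);o=-R.T@c['t'];d=rays(c,uv)@R
    return o+d*((h-o[2])/d[:,2:])
def cloud(c):
    v,u=np.mgrid[0:480,0:640]; P=at_depth(c,np.c_[u.ravel(),v.ravel()],c['depth'].ravel()); P[c['depth'].ravel()==0]=np.nan
    return P.reshape(480,640,3)
def proj(c,X):
    X=np.atleast_2d(X)@np.array(c['R']).T+c['t'];s=X[:,:2]/X[:,2:];s=s*(1+c['k1']*(s**2).sum(1,keepdims=True))
    K=np.array(c['camera_matrix']);return s*[K[0,0],K[1,1]]+[K[0,2],K[1,2]]
E
python3 - <<'E'
from h import *
for n in ['scene','top','wrist']: 
    c=snap(n,n+'0'); print(n,c['k1'],c['camera_matrix'],-np.array(c['R']).T@c['t'])
print(get_obs())
E
```

```text
pics
scene -0.037874979566928056 [[461.22924024   0.         321.62262853]
 [  0.         461.22924024 239.31210756]
 [  0.           0.           1.        ]] [0.04488275 0.52065173 0.52250314]
top 0.02867553056945883 [[459.16981921   0.         323.8622302 ]
 [  0.         459.16981921 246.99661081]
 [  0.           0.           1.        ]] [ 0.40642995 -0.00974772  0.9040506 ]
wrist 0.003308076321676043 [[386.63560133   0.         322.76656037]
 [  0.         386.63560133 238.93935675]
 [  0.           0.           1.        ]] [0.16932053 0.60807678 0.37327491]
{'t': 0.15, 'q': array([-1.06050307,  0.50811833, -0.23758928,  1.50092092,  0.1257287 ,
        1.14892157, -0.15483713]), 'joint_velocities': array([-0.00077283, -0.00299755,  0.00045751, -0.00433183, -0.00042947,
        0.00048404, -0.00115283]), 'joint_torque': array([-3.89682624e-03, -6.20998979e+01, -2.19006501e+00, -2.49842227e+01,
        1.26306262e-02,  8.92932876e-03, -1.69288370e-05]), 'eef_pos': array([0.24604568, 0.57413673, 0.25564135]), 'tool_rot': array([ 3.92226126e-04,  8.34807158e-01,  5.50542039e-01, -5.64568771e-04]), 'contact_force': array([-0.46810675, -0.39724181, -0.07955267]), 'moment': array([0.0212404 , 0.02000306, 0.04359357]), 'gripper_width': 0.9991924756096544}
```

View pics/scene0.png

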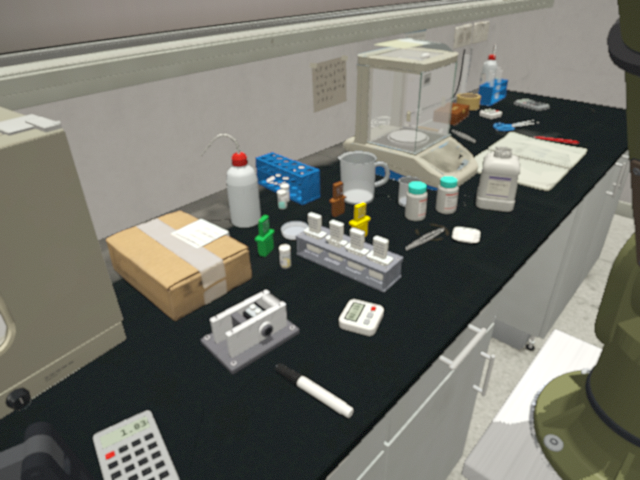

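View pics/top0.png

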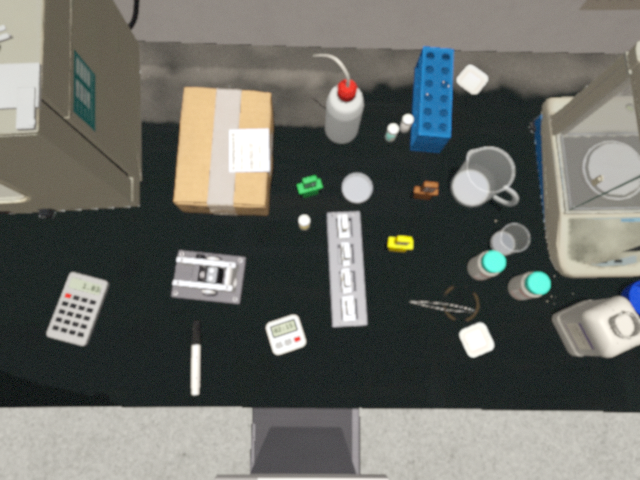

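View pics/wrist0.png

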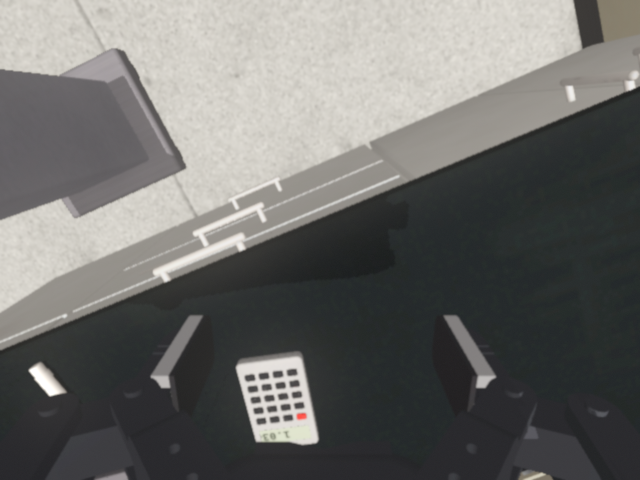

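Run:
```python
from h import *
c=load('top0');P=cloud(c)
a=cv2.resize(c['color'][240:315,160:260],None,fx=8,fy=8,interpolation=cv2.INTER_CUBIC)[:,:,::-1]
b=cv2.resize(c['color'][205:330,320:375],None,fx=5,fy=5,interpolation=cv2.INTER_CUBIC)[:,:,::-1]
cv2.imwrite('pics/hc.png',a);cv2.imwrite('pics/rc.png',b)
s=load('scene0')
cv2.imwrite('pics/sc.png',cv2.resize(s['color'][200:370,195:410],None,fx=3.6,fy=3.5,interpolation=cv2.INTER_CUBIC)[:,:,::-1])
for n,uv in dict(holder=(208,276),rack=(348,268),timer=(285,334)).items(): print(n,at_z(c,uv,0.04), P[uv[1],uv[0]])
```

```text
holder [[0.51126585 0.18480996 0.04      ]] [0.51052493 0.18343494 0.04610659]
rack [[ 0.53066613 -0.07838926  0.04      ]] [ 0.52906927 -0.07750698  0.05110599]
timer [[0.40604158 0.03765756 0.04      ]] [0.40603056 0.03900189 0.01549704]
```

View pics/hc.png

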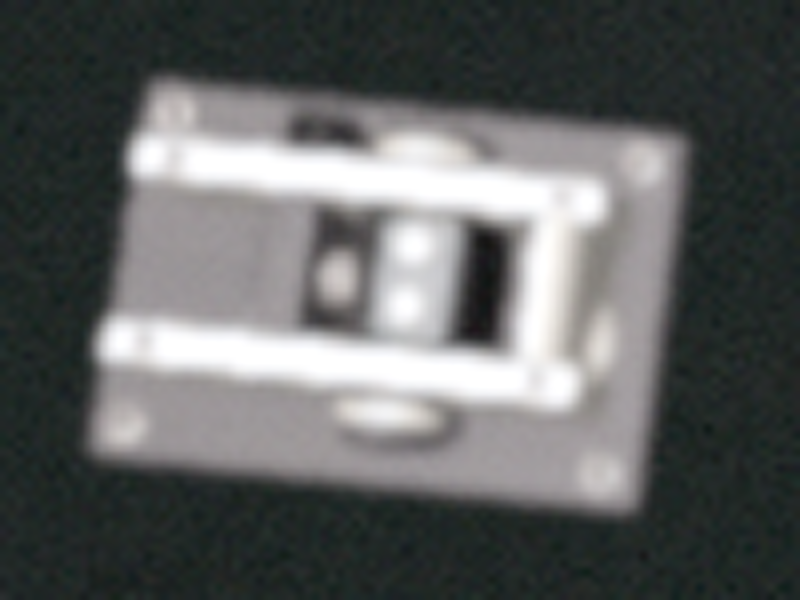

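View pics/rc.png

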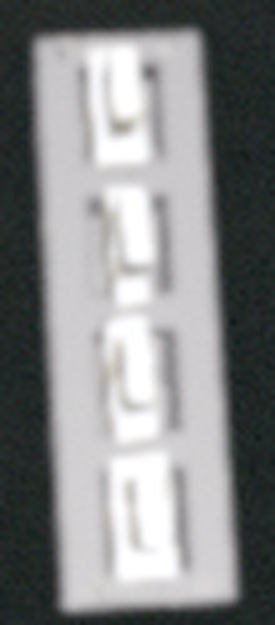

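View pics/sc.png

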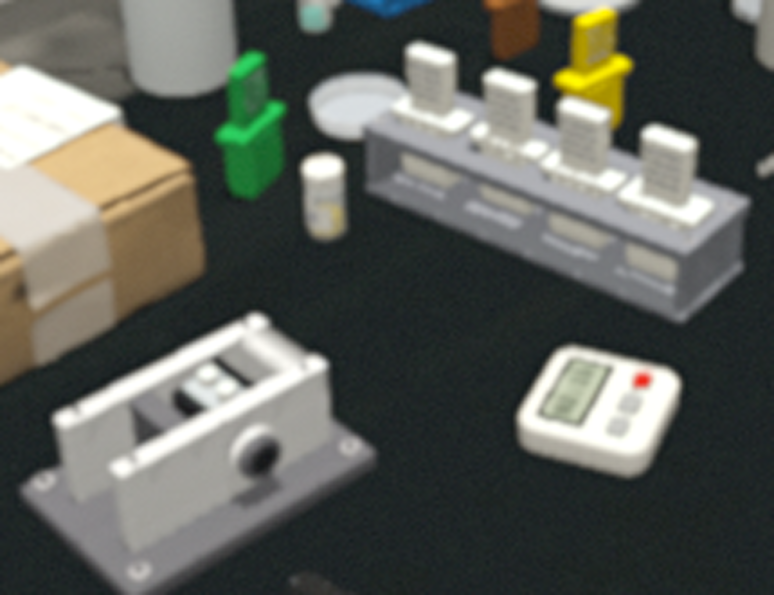

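Run:
```python
from h import *
c=load('top0')
b=np.array([(150,78),(690,135),(640,515),(88,460)])/8+[160,240]-.44
X=at_z(c,b,.010);print(X.round(4),X.mean(0));
for i in range(4): d=X[(i+1)%4]-X[i];print(np.linalg.norm(d[:2]),np.degrees(np.arctan2(d[1],d[0])))
b=np.array([(33,32),(200,30),(240,600),(62,612)])/5+[320,205]-.4
X=at_z(c,b,.046);print(X.round(4),X.mean(0));
for i in range(4): d=X[(i+1)%4]-X[i];print(np.linalg.norm(d[:2]),np.degrees(np.arctan2(d[1],d[0])))
```

```text
[[0.5665 0.2522 0.01  ]
 [0.5546 0.1203 0.01  ]
 [0.4618 0.1282 0.01  ]
 [0.4733 0.2601 0.01  ]] [0.51406181 0.19020738 0.01      ]
0.13237039383568067 -95.1658261575349
0.09314572602618229 175.1835275721795
0.13247591666839403 85.03515436776264
0.09360983506493512 -4.8822940071333045
[[ 0.6402 -0.0354  0.046 ]
 [ 0.6423 -0.1001  0.046 ]
 [ 0.425  -0.1144  0.046 ]
 [ 0.4197 -0.0487  0.046 ]] [ 0.53179402 -0.07465024  0.046     ]
0.06468960683264137 -88.15399205775275
0.2177951146927565 -176.2339622969528
0.06595703443138368 94.5570274500776
0.22087685558344572 3.429472374106198
```

```bash
cat >> h.py <<'E'
from scipy.spatial.transform import Rotation as Ro
def cur():
    o=get_obs(); q=o['tool_rot']; return np.array(o['eef_pos']),Ro.from_quat([q[1],q[2],q[3],q[0]]),o
def goal(pos,yaw):
    p,R,o=cur(); a=np.radians(yaw)
    T=Ro.from_matrix(np.array([[np.cos(a),np.sin(a),0],[np.sin(a),-np.cos(a),0],[0,0,-1]]).T.copy() if 0 else np.c_[[np.cos(a),np.sin(a),0],[np.sin(a),-np.cos(a),0],[0,0,-1]])
    d=R.inv().apply(np.array(pos)-p)*1000; r=(R.inv()*T).as_rotvec(degrees=True)
    print('t',round(o['t'],2),'at',p.round(4),'t xyz',d.round(1),'rot',r.round(2),'rows',np.ceil(np.linalg.norm(d)/50),'F',np.round(o['contact_force'],1),'w',round(o['gripper_width']*85.4,1))
E
python3 - <<'E'
from h import *
P=cloud(load('top0'))
print(P[150:214:10,190],P[205,190:270:20])
goal([.595,.151,.165],85)
E
```

```text
[[0.74519427 0.22389746 0.07715604]
 [0.72586327 0.22302095 0.07582328]
 [0.70654692 0.22208539 0.07469832]
 [0.68749501 0.22128457 0.07308768]
 [0.66606418 0.21832404 0.07928107]
 [0.64896244 0.21905282 0.07213941]
 [0.64277066 0.23106078 0.02369687]] [[0.64294415 0.22195701 0.05928403]
 [0.641086   0.18246804 0.06880632]
 [0.64206782 0.14554746 0.06817098]
 [0.64348508 0.10863944 0.06598115]]
t 0.15 at [0.246  0.5741 0.2556] t xyz [-251.4  487.4   91. ] rot [-1.000e-02  8.000e-02 -1.819e+01] rows 12.0 F [-0.5 -0.4 -0.1] w 85.3
```

Call:
{"api": "step_arm", "payload": {
  "moves": [
    {"tx": -251, "ty": 487, "tz": 91, "az": -18.2},
    {"tx": -251, "ty": 487, "tz": 91, "az": -18.2},
    {"tx": -251, "ty": 487, "tz": 91, "az": -18.2},
    {"tx": -251, "ty": 487, "tz": 91, "az": -18.2},
    {"tx": -251, "ty": 487, "tz": 91, "az": -18.2},
    {"tx": -251, "ty": 487, "tz": 91, "az": -18.2},
    {"tx": -251, "ty": 487, "tz": 91, "az": -18.2},
    {"tx": -251, "ty": 487, "tz": 91, "az": -18.2},
    {"tx": -251, "ty": 487, "tz": 91, "az": -18.2},
    {"tx": -251, "ty": 487, "tz": 91, "az": -18.2},
    {"tx": -251, "ty": 487, "tz": 91, "az": -18.2},
    {"tx": -251, "ty": 487, "tz": 91, "az": -18.2},
    {"tx": -251, "ty": 487, "tz": 91, "az": -18.2},
    {"tx": -251, "ty": 487, "tz": 91, "az": -18.2},
    {"tx": -251, "ty": 487, "tz": 91, "az": -18.2}
  ]
}}

```text
$.moves[0]: bad value
```

Run:
```python
from h import *
c=snap('wrist','w1'); goal([.60,-.065,.20],85); print(-np.array(c['R']).T@c['t'])
```

```text
t 0.2 at [0.2461 0.5742 0.2557] t xyz [-448.1  577.1   56.3] rot [-1.000e-02  6.000e-02 -1.819e+01] rows 15.0 F [-0.2  0.  -0.2] w 85.7
[0.16932954 0.60811506 0.37338593]
```

View pics/w1.png

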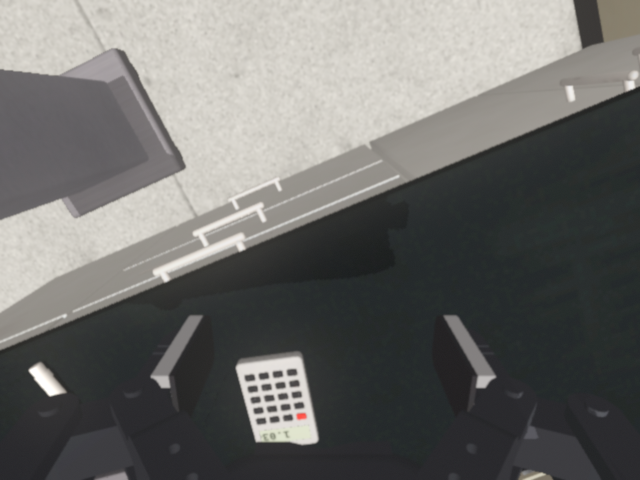

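Call:
{"api": "step_arm", "payload": {
  "moves": [
    {"ax": 0, "ay": 0, "az": -18.2, "tx": -251, "ty": 487, "tz": 91, "grip": 85}
  ]
}}

```text
t: 0.3
eef_pos: [0.2711, 0.5418, 0.2484]
tool_rot: [-0.003, 0.788, 0.616, 0.0]
contact_force: [0.2, 1.0, 0.0]
gripper_width: 0.995
```

Run:
```python
from h import *
goal([.595,.151,.165],85)
```

```text
t 0.3 at [0.2711 0.5418 0.2484] t xyz [-301.2  409.2   80.2] rot [-0.26 -0.26 -8.99] rows 11.0 F [0.2 1.  0. ] w 85.0
```

Call:
{"api": "step_arm", "payload": {
  "moves": [
    {"ax": 0, "ay": 0, "az": -9.4, "tx": -299, "ty": 406, "tz": 80, "grip": 85},
    {"ax": 0, "ay": 0, "az": -9.4, "tx": -299, "ty": 406, "tz": 80, "grip": 85},
    {"ax": 0, "ay": 0, "az": -9.4, "tx": -299, "ty": 406, "tz": 80, "grip": 85},
    {"ax": 0, "ay": 0, "az": -9.4, "tx": -299, "ty": 406, "tz": 80, "grip": 85},
    {"ax": 0, "ay": 0, "az": -9.4, "tx": -299, "ty": 406, "tz": 80, "grip": 85},
    {"ax": 0, "ay": 0, "az": -9.4, "tx": -299, "ty": 406, "tz": 80, "grip": 85},
    {"ax": 0, "ay": 0, "az": -9.4, "tx": -299, "ty": 406, "tz": 80, "grip": 85},
    {"ax": 0, "ay": 0, "az": -9.4, "tx": -299, "ty": 406, "tz": 80, "grip": 85},
    {"ax": 0, "ay": 0, "az": -9.4, "tx": -299, "ty": 406, "tz": 80, "grip": 85},
    {"ax": 0, "ay": 0, "az": -9.4, "tx": -299, "ty": 406, "tz": 80, "grip": 85},
    {"ax": 0, "ay": 0, "az": -9.4, "tx": -299, "ty": 406, "tz": 80, "grip": 85},
    {"ax": 0, "ay": 0, "az": -9.4, "tx": -299, "ty": 406, "tz": 80, "grip": 85},
    {"ax": 0, "ay": 0, "az": -9.4, "tx": -299, "ty": 406, "tz": 80, "grip": 85}
  ]
}}

```text
t: 1.6
eef_pos: [0.5943, 0.1462, 0.168]
tool_rot: [-0.001, 0.738, 0.675, 0.0]
contact_force: [-0.1, 0.3, 0.2]
gripper_width: 0.994
```

Run:
```python
from h import *
c=snap('wrist','w2'); goal([.6155,-.075,.20],93.6); print(-np.array(c['R']).T@c['t'])
```

```text
t 1.65 at [0.594  0.1469 0.1683] t xyz [-219.1   40.9  -32. ] rot [-0.03 -0.08 -8.66] rows 5.0 F [0.6 0.1 0.5] w 84.8
[0.51113323 0.15434188 0.28585843]
```

View pics/w2.png

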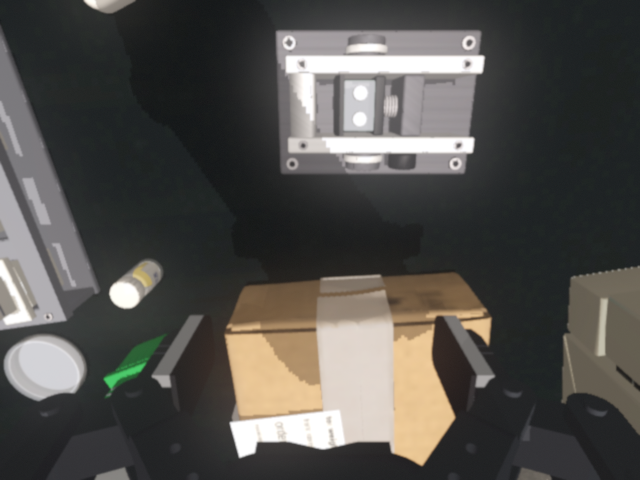

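Run:
```python
from h import *
c=load('w2')
cv2.imwrite('pics/w2c.png',cv2.resize(c['color'][25:180,270:490],None,fx=3.6,fy=3.6,interpolation=cv2.INTER_CUBIC)[:,:,::-1])
```

```text
(no output)
```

View pics/w2c.png

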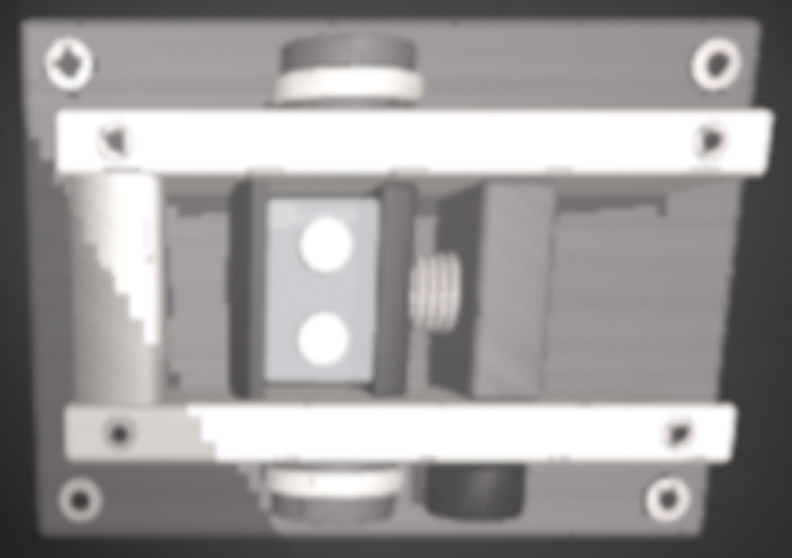

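Run:
```python
from h import *
c=load('w2')
f=lambda a:(np.array(a,float)+.5)/3.6-.5+[270,25]
X=at_z(c,f([(22,22),(760,22),(703,533),(42,535)]),.010);print(X.round(4),X.mean(0))
for i in range(4): d=X[(i+1)%4]-X[i];print(np.linalg.norm(d[:2]),np.degrees(np.arctan2(d[1],d[0])))
W=at_z(c,f([(57,110),(773,110),(737,461),(66,461), (60,173),(770,173),(735,404),(66,404)]),.056);print(W.round(4),W[:4].mean(0),W[4:].mean(0))
for i,j in [(0,1),(3,2),(0,3),(1,2),(4,7),(5,6)]: d=W[j]-W[i];print(np.linalg.norm(d[:2]),np.degrees(np.arctan2(d[1],d[0])))
ang=np.radians(85);ax=np.array([np.cos(ang),np.sin(ang)])
o=X.mean(0)[:2]
for n,uv,z in [('blk top',(155,290),.056),('blk face',(162,290),.049),('cell face',(228,290),.047),('celltop',(249,290),.054)]:
    p=at_z(c,f([uv]),z)[0]; print(n,p.round(4),((p[:2]-o)@ax*1000).round(2))
P=cloud(c)
v=105
for u in range(300,350,2): print(u,((P[v,u,:2]-o)@ax*1000).round(1),(P[v,u,2]*1000).round(1),end=' | ')
```

```text
[[0.4634 0.1288 0.01  ]
 [0.4749 0.2587 0.01  ]
 [0.5647 0.2515 0.01  ]
 [0.5535 0.1212 0.01  ]] [0.51413645 0.19006373 0.01      ]
0.13039847184456535 84.91855778765951
0.09012386253681608 -4.578008237718812
0.13080429007015656 -94.90925533985153
0.09051430550185295 175.1633043966082
[[0.4835 0.1368 0.056 ]
 [0.493  0.2438 0.056 ]
 [0.5446 0.2404 0.056 ]
 [0.5349 0.1321 0.056 ]
 [0.4921 0.1362 0.056 ]
 [0.5017 0.2437 0.056 ]
 [0.5355 0.2398 0.056 ]
 [0.526  0.1331 0.056 ]] [0.51397604 0.18827526 0.056     ] [0.51384011 0.18821546 0.056     ]
0.10739921668253452 84.91545209389538
0.10879631603173012 84.91640075888158
0.05168008987469037 -5.253695958449718
0.05169304673462481 -3.7049965670703195
0.03402869848396164 -5.214315577868944
0.034040132976011446 -6.70333055687356
blk top [0.5101 0.149  0.056 ] -41.28
blk face [0.5102 0.1499 0.049 ] -40.32
cell face [0.5111 0.1606 0.047 ] -29.65
celltop [0.5114 0.1637 0.054 ] -26.53
300 -48.3 57.3 | 302 -47.2 56.6 | 304 -46.2 55.5 | 306 -45.0 56.0 | 308 -43.9 56.7 | 310 -42.8 55.3 | 312 -41.8 52.2 | 314 -40.7 48.7 | 316 -40.1 9.1 | 318 -38.8 9.9 | 320 -37.4 10.3 | 322 -36.1 11.3 | 324 -34.7 10.9 | 326 -33.4 9.7 | 328 -32.1 10.7 | 330 -30.7 10.0 | 332 -29.3 9.4 | 334 -28.9 41.6 | 336 -27.9 48.8 | 338 -27.0 53.5 | 340 -25.8 53.3 | 342 -24.7 53.2 | 344 -23.4 50.0 | 346 -22.2 50.3 | 348 -21.1 50.5 |
```

Run:
```python
from h import *
goal([.545,-.073,.20],93.6)
```

```text
t 1.65 at [0.594  0.1469 0.1683] t xyz [-223.4  -29.5  -32. ] rot [-0.03 -0.08 -8.66] rows 5.0 F [0.6 0.1 0.5] w 84.8
```

Call:
{"api": "step_arm", "payload": {
  "moves": [
    {"ax": 0, "ay": 0, "az": -8.5, "tx": -223, "ty": -30, "tz": -32, "grip": 85},
    {"ax": 0, "ay": 0, "az": -8.5, "tx": -223, "ty": -30, "tz": -32, "grip": 85},
    {"ax": 0, "ay": 0, "az": -8.5, "tx": -223, "ty": -30, "tz": -32, "grip": 85},
    {"ax": 0, "ay": 0, "az": -8.5, "tx": -223, "ty": -30, "tz": -32, "grip": 85},
    {"ax": 0, "ay": 0, "az": -8.5, "tx": -223, "ty": -30, "tz": -32, "grip": 85},
    {"ax": 0, "ay": 0, "az": -8.5, "tx": -223, "ty": -30, "tz": -32, "grip": 85},
    {"ax": 0, "ay": 0, "az": -8.5, "tx": -223, "ty": -30, "tz": -32, "grip": 85}
  ]
}}

```text
t: 2.35
eef_pos: [0.5449, -0.073, 0.2007]
tool_rot: [0.0, 0.686, 0.728, 0.001]
contact_force: [-0.6, 1.2, 0.2]
gripper_width: 0.99
```

Run:
```python
from h import *
c=snap('wrist','w3'); goal([.545,-.073,.20],93.6); print(-np.array(c['R']).T@c['t'])
```

```text
t 2.4 at [ 0.5451 -0.0721  0.2006] t xyz [-0.9 -0.2  0.6] rot [ 0.05 -0.06 -0.13] rows 1.0 F [-0.2 -0.7 -0.8] w 84.8
[ 0.46136807 -0.07724016  0.31841683]
```

View pics/w3.png

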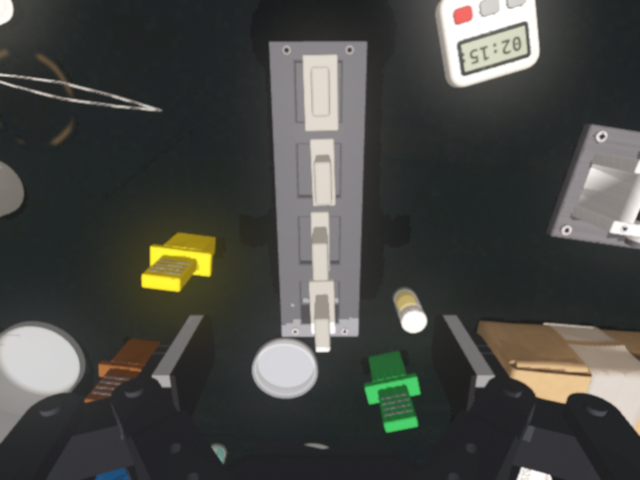

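Run:
```python
from h import *
c=load('w3')
cv2.imwrite('pics/w3c.png',cv2.resize(c['color'][35:185,265:375],None,fx=4,fy=4,interpolation=cv2.INTER_CUBIC)[:,:,::-1])
cv2.imwrite('pics/w3d.png',cv2.resize(c['color'][195:355,265:375],None,fx=3.7,fy=3.7,interpolation=cv2.INTER_CUBIC)[:,:,::-1])
```

```text
(no output)
```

View pics/w3c.png

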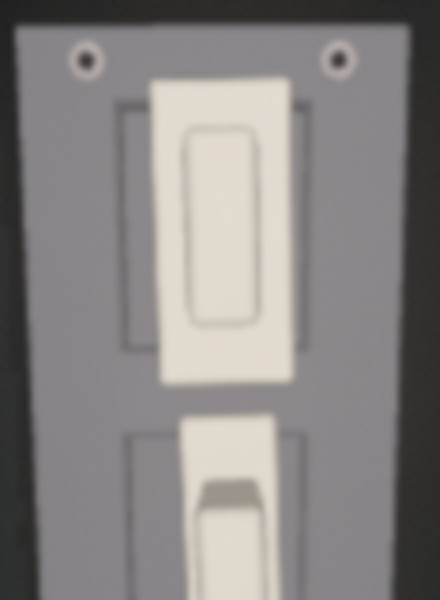

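View pics/w3d.png

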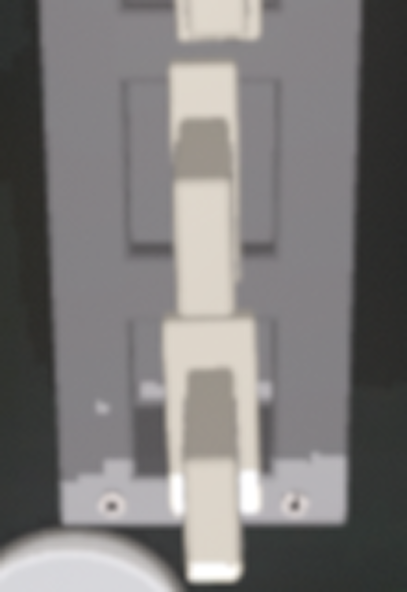

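Run:
```python
from h import *
c=load('w3')
f=lambda a,s,o:(np.array(a,float)+.5)/s-.5+o
E=dict(p1=f([(151,82),(290,80)],4,[265,35]),p1b=f([(161,382),(294,382)],4,[265,35]),p2=f([(181,418),(275,415)],4,[265,35]),p3=f([(170,63),(237,63)],3.7,[265,195]),p4=f([(163,319),(255,319)],3.7,[265,195]))
for n,uv in E.items():
    X=at_z(c,uv,.052);print(n,X.round(4).tolist(),np.linalg.norm(X[0]-X[1])*1000)
E=dict(tabtop3=f([(176,179),(232,179)],3.7,[265,195]),tabtop3far=f([(178,314),(234,314)],3.7,[265,195]))
for n,uv in E.items():
    X=at_z(c,uv,.090);print(n,X.round(4).tolist(),np.linalg.norm(X[0]-X[1])*1000,X.mean(0))
X=at_z(c,f([(16,27),(410,24)],4,[265,35]),.046);Y=at_z(c,f([(62,524),(345,522)],3.7,[265,195]),.046);print(X,Y,np.linalg.norm(X[0]-X[1]),np.linalg.norm(Y[0]-Y[1]),(X.mean(0)+Y.mean(0))/2)
d=Y.mean(0)-X.mean(0);print(np.degrees(np.arctan2(d[1],d[0])),np.linalg.norm(d))
P=cloud(c)
for v in (245,250,260,270): print(P[v,320])
```

```text
p1 [[0.4325, -0.0916, 0.052], [0.431, -0.07, 0.052]] 21.743719467409385
p1b [[0.4776, -0.088, 0.052], [0.4763, -0.066, 0.052]] 22.086757422750352
p2 [[0.4832, -0.0844, 0.052], [0.4818, -0.0688, 0.052]] 15.729230341727916
p3 [[0.5333, -0.0815, 0.052], [0.5325, -0.0686, 0.052]] 12.887123307518605
p4 [[0.5874, -0.0802, 0.052], [0.5863, -0.0614, 0.052]] 18.832207912667755
tabtop3 [[0.5432, -0.0788, 0.09], [0.5427, -0.0693, 0.09]] 9.494846108415215 [ 0.54296264 -0.07408836  0.09      ]
tabtop3far [[0.5683, -0.0772, 0.09], [0.5677, -0.0674, 0.09]] 9.815769710060577 [ 0.56802715 -0.07228652  0.09      ]
[[ 0.42530291 -0.11363042  0.046     ]
 [ 0.42111159 -0.05142692  0.046     ]] [[ 0.64124516 -0.1000794   0.046     ]
 [ 0.63699087 -0.03780497  0.046     ]] 0.06234454948781352 0.06241958158102605 [ 0.53116263 -0.07573543  0.046     ]
3.600669168941278 0.21633782034609095
[ 0.54422401 -0.07386987  0.09014722]
[ 0.54774515 -0.07366825  0.08969408]
[ 0.55457458 -0.07327204  0.08963404]
[ 0.56141362 -0.07287353  0.08984574]
```

Run:
```python
from h import *
goal([.5555,-.0732,.083],94)
```

```text
t 2.4 at [ 0.5451 -0.0721  0.2006] t xyz [ -1.8  10.2 117.6] rot [ 0.05 -0.06 -0.53] rows 3.0 F [-0.2 -0.7 -0.8] w 84.8
```

Call:
{"api": "step_arm", "payload": {
  "grip_force": 40,
  "moves": [
    {"ax": 0, "ay": 0, "az": -0.4, "tx": -1, "ty": 10.2, "tz": 45, "grip": 45},
    {"ax": 0, "ay": 0, "az": -0.4, "tx": -1, "ty": 10.2, "tz": 85, "grip": 45},
    {"ax": 0, "ay": 0, "az": -0.4, "tx": -1, "ty": 10.2, "tz": 105, "grip": 45},
    {"ax": 0, "ay": 0, "az": -0.4, "tx": -1, "ty": 10.2, "tz": 117, "grip": 45},
    {"ax": 0, "ay": 0, "az": -0.4, "tx": -1, "ty": 10.2, "tz": 117, "grip": 45},
    {"ax": 0, "ay": 0, "az": -0.4, "tx": -1, "ty": 10.2, "tz": 117, "grip": 45}
  ]
}}

```text
t: 3.0
eef_pos: [0.5559, -0.0739, 0.0839]
tool_rot: [0.0, 0.683, 0.73, 0.0]
contact_force: [-0.9, 0.0, 0.1]
gripper_width: 0.531
```

Run:
```python
from h import *
c=snap('wrist','w4'); goal([.5555,-.0732,.083],94)
```

```text
t 3.05 at [ 0.5562 -0.0743  0.0843] t xyz [ 1.1 -0.6  1.3] rot [ 0.12  0.01 -0.24] rows 1.0 F [0.4 0.5 1.1] w 44.8
```

View pics/w4.png

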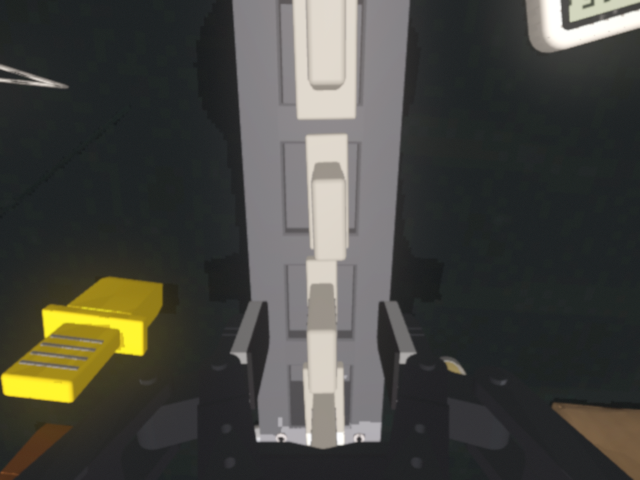

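Call:
{"api": "step_arm", "payload": {
  "grip_force": 40,
  "moves": [
    {"ax": 0, "ay": 0, "az": 0, "tx": 0.5, "ty": 0, "tz": 1, "grip": 0},
    {"ax": 0, "ay": 0, "az": 0, "tx": 0.5, "ty": 0, "tz": 1, "grip": 0},
    {"ax": 0, "ay": 0, "az": 0, "tx": 0.5, "ty": 0, "tz": 1, "grip": 0},
    {"ax": 0, "ay": 0, "az": 0, "tx": 0.5, "ty": 0, "tz": 1, "grip": 0},
    {"ax": 0, "ay": 0, "az": 0, "tx": 0.5, "ty": 0, "tz": 1, "grip": 0},
    {"ax": 0, "ay": 0, "az": 0, "tx": 0.5, "ty": 0, "tz": 1, "grip": 0},
    {"ax": 0, "ay": 0, "az": 0, "tx": 0.5, "ty": 0, "tz": 1, "grip": 0}
  ]
}}

```text
t: 3.75
eef_pos: [0.5556, -0.0747, 0.0829]
tool_rot: [0.001, 0.684, 0.73, 0.0]
contact_force: [-1.9, 0.4, 6.1]
gripper_width: 0.109
```

Run:
```python
from h import *
goal([.5555,-.0732,.158],94)
```

```text
t 3.75 at [ 0.5556 -0.0747  0.0829] t xyz [  1.4   0.1 -75.1] rot [ 0.07  0.02 -0.31] rows 2.0 F [-1.9  0.4  6.1] w 9.3
```

Call:
{"api": "step_arm", "payload": {
  "moves": [
    {"ax": 0, "ay": 0, "az": 0, "tx": 0, "ty": 0, "tz": -15, "grip": 0},
    {"ax": 0, "ay": 0, "az": 0, "tx": 0, "ty": 0, "tz": -45, "grip": 0},
    {"ax": 0, "ay": 0, "az": 0, "tx": 0, "ty": 0, "tz": -75, "grip": 0},
    {"ax": 0, "ay": 0, "az": 0, "tx": 0, "ty": 0, "tz": -75, "grip": 0},
    {"ax": 0, "ay": 0, "az": 0, "tx": 0, "ty": 0, "tz": -75, "grip": 0}
  ]
}}

```text
t: 4.25
eef_pos: [0.5554, -0.0747, 0.1576]
tool_rot: [0.001, 0.684, 0.729, 0.0]
contact_force: [-0.5, 0.4, -0.5]
gripper_width: 0.111
```

Run:
```python
from h import *
c=snap('wrist','w5'); 
a=np.radians(84.92);print(.5141-.033*np.cos(a),.1901-.033*np.sin(a))
goal([.5112,.1572,.160],84.9)
```

```text
0.5111779619513047 0.15722962285519107
t 4.3 at [ 0.5547 -0.0747  0.1567] t xyz [234.2 -28.5  -3.4] rot [-0.04  0.01  8.79] rows 5.0 F [-0.9  0.3 -0.8] w 9.3
```

View pics/w5.png

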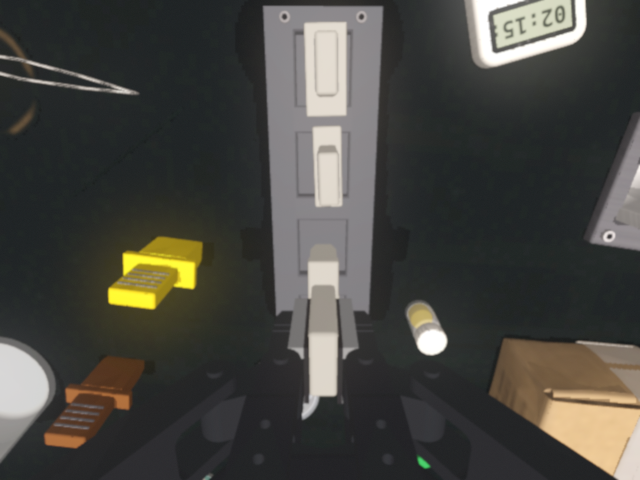

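Run:
```python
from h import *
c=load('w5')
cv2.imwrite('pics/w5c.png',cv2.resize(c['color'][230:410,260:390],None,fx=4,fy=3.3,interpolation=cv2.INTER_CUBIC)[:,:,::-1])
P=cloud(c)
p,R,o=cur()
for v in (250,260,270,280,300,330,350,370,385,390):
    print(v,[(u,*(R.inv().apply(P[v,u]-p)*1000).round(1)) for u in (312,322,332)])
# edges of tab top by color on rows 
for v in (340,350,360,370,380):
    g=c['color'][v,300:345].astype(int).sum(1); print(v,g.tolist())
```

```text
250 [(312, np.float64(-4.7), np.float64(-14.2), np.float64(63.6)), (322, np.float64(0.4), np.float64(-14.1), np.float64(63.7)), (332, np.float64(5.4), np.float64(-14.0), np.float64(64.2))]
260 [(312, np.float64(-3.8), np.float64(-21.9), np.float64(31.4)), (322, np.float64(0.4), np.float64(-21.9), np.float64(31.4)), (332, np.float64(4.6), np.float64(-22.3), np.float64(30.4))]
270 [(312, np.float64(-3.8), np.float64(-17.8), np.float64(30.3)), (322, np.float64(0.4), np.float64(-17.8), np.float64(30.4)), (332, np.float64(4.6), np.float64(-18.1), np.float64(29.6))]
280 [(312, np.float64(-3.8), np.float64(-13.3), np.float64(30.2)), (322, np.float64(0.4), np.float64(-13.2), np.float64(30.3)), (332, np.float64(4.6), np.float64(-13.5), np.float64(29.8))]
300 [(312, np.float64(-3.4), np.float64(-12.0), np.float64(14.9)), (322, np.float64(0.5), np.float64(-12.4), np.float64(14.2)), (332, np.float64(4.3), np.float64(-11.9), np.float64(15.0))]
330 [(312, np.float64(-2.8), np.float64(-12.1), np.float64(-6.4)), (322, np.float64(0.5), np.float64(-12.1), np.float64(-6.3)), (332, np.float64(3.8), np.f
[... 1221 characters left out ...]
 465, 515]
360 [152, 160, 163, 168, 183, 191, 194, 194, 279, 452, 561, 608, 628, 636, 638, 639, 639, 639, 639, 639, 639, 639, 639, 639, 639, 639, 639, 639, 639, 640, 639, 639, 638, 634, 622, 595, 521, 375, 230, 194, 192, 192, 187, 174, 164]
370 [139, 141, 144, 158, 177, 185, 191, 191, 275, 446, 557, 606, 627, 636, 639, 639, 637, 638, 638, 638, 638, 638, 638, 638, 638, 638, 638, 638, 638, 638, 638, 638, 638, 634, 621, 594, 518, 370, 229, 190, 190, 184, 166, 145, 141]
380 [143, 144, 145, 150, 174, 185, 185, 186, 229, 388, 539, 600, 624, 633, 638, 638, 638, 638, 638, 638, 638, 638, 638, 637, 637, 638, 637, 638, 638, 638, 637, 638, 637, 632, 618, 583, 478, 313, 205, 186, 186, 179, 161, 142, 141]
```

View pics/w5c.png

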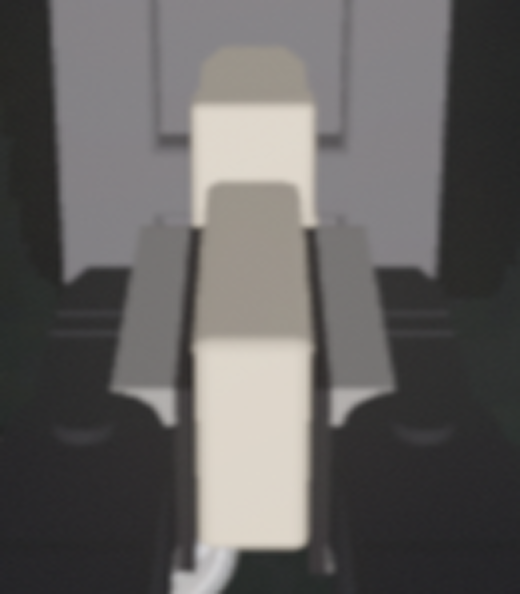

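Run:
```python
from h import *
goal([.5108,.1560,.150],84.9)
```

```text
t 4.3 at [ 0.5547 -0.0747  0.1567] t xyz [233.  -29.    6.6] rot [-0.04  0.01  8.79] rows 5.0 F [-0.9  0.3 -0.8] w 9.3
```

Call:
{"api": "step_arm", "payload": {
  "moves": [
    {"ax": 0, "ay": 0, "az": 8.7, "tx": 232.5, "ty": -29, "tz": 5, "grip": 0},
    {"ax": 0, "ay": 0, "az": 8.7, "tx": 232.5, "ty": -29, "tz": 5, "grip": 0},
    {"ax": 0, "ay": 0, "az": 8.7, "tx": 232.5, "ty": -29, "tz": 5, "grip": 0},
    {"ax": 0, "ay": 0, "az": 8.7, "tx": 232.5, "ty": -29, "tz": 5, "grip": 0},
    {"ax": 0, "ay": 0, "az": 8.7, "tx": 232.5, "ty": -29, "tz": 5, "grip": 0},
    {"ax": 0, "ay": 0, "az": 8.7, "tx": 232.5, "ty": -29, "tz": 5, "grip": 0},
    {"ax": 0, "ay": 0, "az": 8.7, "tx": 232.5, "ty": -29, "tz": 5, "grip": 0},
    {"ax": 0, "ay": 0, "az": 8.7, "tx": 232.5, "ty": -29, "tz": 5, "grip": 0}
  ]
}}

```text
t: 5.1
eef_pos: [0.5112, 0.154, 0.1512]
tool_rot: [0.0, 0.738, 0.675, -0.001]
contact_force: [1.1, -0.9, -0.2]
gripper_width: 0.113
```

Run:
```python
from h import *
c=snap('wrist','w6'); goal([.5108,.1560,.150],84.9)
cv2.imwrite('pics/w6c.png',cv2.resize(c['color'][160:400,220:440],None,fx=2.5,fy=2.5,interpolation=cv2.INTER_CUBIC)[:,:,::-1])
```

```text
t 5.15 at [0.5113 0.1538 0.1514] t xyz [ 2.2 -0.7  1.4] rot [-0.06  0.08 -0.04] rows 1.0 F [-0.4  0.4 -0.6] w 9.3
```

View pics/w6.png

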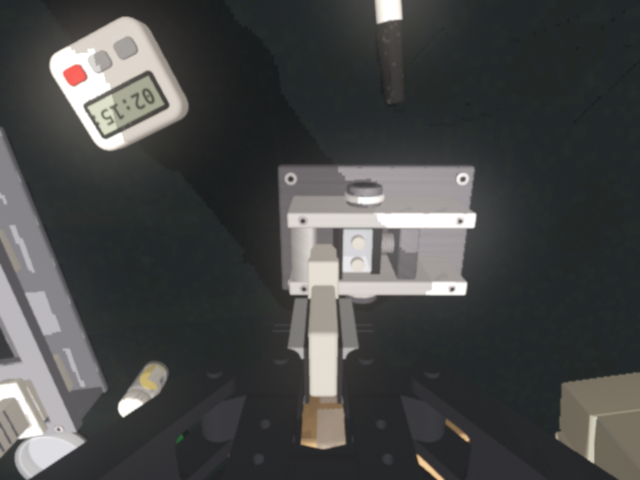

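View pics/w6c.png

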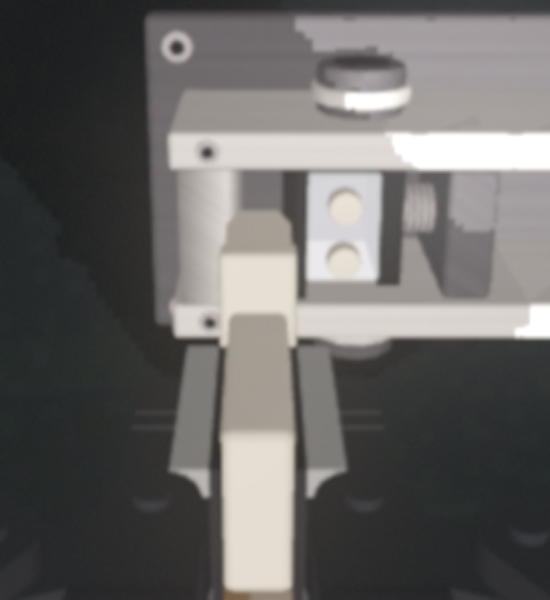

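Run:
```python
from h import *
c=load('w6'); p,R,o=cur()
f=lambda a:(np.array(a,float)+.5)/2.5-.5+[220,160]
T=lambda uv,z:(R.inv().apply(at_z(c,[uv],z)[0]-p)*1000).round(2)
g=c['color'].astype(int).sum(2)
for v in (231,234,237,240): print(v,g[v,308:345].tolist())
for n,uv,z in [('blkface',f((240,190)),.049),('cell',f((283,190)),.047),('celltop',f((306,190)),.054),('shoulderL',f((220,250)),p[2]-.0303),('shoulderR',f((296,250)),p[2]-.0303),
 ('tabL',f((223,435)),p[2]+.008),('tabR',f((295,435)),p[2]+.008),('footL',f((231,212)),p[2]-.036),('wallFarIn',f((200,306)),.056),('wallNearIn',f((200,168)),.056)]: print(n,T(uv,z))
```

```text
231 [635, 643, 646, 629, 594, 550, 502, 451, 403, 362, 346, 343, 342, 342, 344, 342, 343, 346, 345, 344, 345, 345, 344, 339, 310, 253, 216, 207, 211, 211, 215, 229, 235, 241, 317, 482, 594]
234 [634, 644, 649, 632, 598, 552, 504, 452, 403, 361, 345, 342, 342, 340, 342, 343, 342, 345, 343, 342, 342, 344, 345, 339, 310, 251, 214, 211, 211, 213, 220, 229, 234, 243, 346, 520, 615]
237 [626, 636, 640, 625, 593, 548, 498, 449, 403, 365, 349, 345, 346, 346, 346, 347, 348, 348, 348, 348, 348, 349, 351, 345, 312, 255, 215, 209, 212, 212, 222, 229, 234, 240, 362, 541, 621]
240 [629, 637, 640, 626, 594, 550, 502, 451, 404, 366, 349, 348, 347, 349, 350, 350, 350, 350, 351, 351, 351, 351, 350, 345, 314, 255, 219, 210, 210, 212, 220, 229, 232, 243, 367, 545, 624]
blkface [ -3.15 -10.21 102.41]
cell [  7.22  -9.57 104.4 ]
celltop [ 12.42 -11.92  97.39]
shoulderL [ -5.13 -23.89  30.33]
shoulderR [  7.4  -23.92  30.31]
tabL [ -3.43 -13.31  -7.98]
tabR [  6.   -13.34  -7.99]
footL [ -3.44 -28.5   36.03]
wallFarIn [-12.83  17.11  95.4 ]
wallNearIn [-12.23 -17.87  95.43]
```

Call:
{"api": "step_arm", "payload": {
  "moves": [
    {"ax": 0, "ay": 0, "az": 0, "tx": 2.3, "ty": -0.2, "tz": 8, "grip": 0},
    {"ax": 0, "ay": 0, "az": 0, "tx": 2.3, "ty": -0.2, "tz": 16, "grip": 0},
    {"ax": 0, "ay": 0, "az": 0, "tx": 2.3, "ty": -0.2, "tz": 20, "grip": 0},
    {"ax": 0, "ay": 0, "az": 0, "tx": 2.3, "ty": -0.2, "tz": 20, "grip": 0},
    {"ax": 0, "ay": 0, "az": 0, "tx": 2.3, "ty": -0.2, "tz": 20, "grip": 0}
  ]
}}

```text
t: 5.65
eef_pos: [0.5112, 0.1578, 0.1319]
tool_rot: [-0.0, 0.737, 0.676, -0.0]
contact_force: [-0.3, 0.1, -0.2]
gripper_width: 0.108
```

Run:
```python
from h import *
c=snap('wrist','w7'); goal([.5108,.1560,.092],84.9)
cv2.imwrite('pics/w7c.png',cv2.resize(c['color'][120:400,220:440],None,fx=2.1,fy=2.1,interpolation=cv2.INTER_CUBIC)[:,:,::-1])
```

```text
t 5.7 at [0.5114 0.1579 0.1321] t xyz [-2.  -0.4 40.1] rot [ 0.  -0.   0.1] rows 1.0 F [ 0.6  0.3 -0.4] w 9.2
```

View pics/w7c.png

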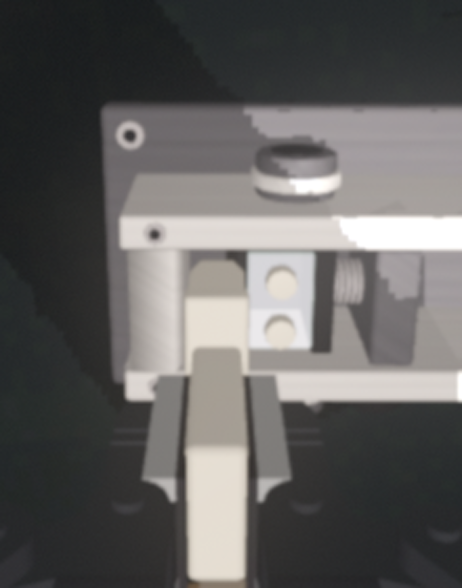

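Run:
```python
from h import *
c=load('w7'); p,R,o=cur()
f=lambda a:(np.array(a,float)+.5)/2.1-.5+[220,120]
T=lambda uv,z:(R.inv().apply(at_z(c,[uv],z)[0]-p)*1000).round(2)
g=c['color'].astype(int).sum(2)
for v in (241,244,): print(v,g[v,296:345].tolist())
for v in (280,): print(v,g[v,296:345].tolist())
for n,uv,z in [('blktopcorner',f((183,255)),.056),('blkface',f((189,255)),.049),('celltop',f((247,255)),.054),('shoulderL',f((186,297)),p[2]-.0303),('shoulderR',f((248,297)),p[2]-.0303),
 ('tabL',f((188,448)),p[2]+.008),('tabR',f((248,448)),p[2]+.008),('footL',f((190,270)),p[2]-.036)]: print(n,T(uv,z))
for _ in range(1): print(p)
P=cloud(c)
for u in range(300,345,3): print(u,(R.inv().apply(P[242,u]-p)*1000).round(1))
```

```text
241 [605, 613, 622, 629, 637, 643, 640, 619, 584, 545, 501, 461, 436, 417, 377, 348, 340, 339, 339, 339, 340, 340, 342, 344, 342, 342, 342, 343, 343, 343, 330, 288, 232, 206, 203, 203, 209, 219, 225, 225, 241, 362, 526, 598, 614, 617, 616, 617, 615]
244 [598, 610, 622, 632, 640, 647, 646, 623, 590, 551, 507, 464, 437, 415, 376, 347, 339, 349, 372, 405, 423, 430, 431, 432, 430, 431, 430, 432, 432, 431, 428, 416, 404, 398, 388, 341, 276, 239, 230, 227, 251, 383, 550, 624, 644, 646, 645, 646, 646]
280 [589, 598, 606, 615, 622, 631, 634, 622, 595, 560, 520, 511, 578, 632, 658, 665, 666, 666, 666, 666, 666, 666, 666, 667, 666, 667, 666, 668, 667, 666, 666, 667, 667, 668, 668, 668, 668, 667, 665, 665, 653, 640, 651, 684, 700, 703, 703, 703, 702]
blktopcorner [ -7.69 -15.85  76.14]
blkface [ -6.42 -13.4   83.14]
celltop [  8.57 -15.17  78.14]
shoulderL [ -5.22 -23.17  30.3 ]
shoulderR [  6.96 -23.18  30.3 ]
tabL [ -3.65 -13.49  -8.  ]
tabR [  5.69 -13.5   -8.  ]
footL [ -4.58 -26.71  36.  ]
[0.51135999 0.15790906 0.13213926]
300 [-11.4 -15.2  76.7]
303 [ -9.8 -15.   77.2]
306 [ -8.4 -13.4  81.6]
309 [ -8.   -2.4 113.1]
312 [ -6.3   1.1 122.9]
315 [ -4.4   0.8 122. ]
318 [ -2.4   0.6 121.4]
321 [ -0.4   0.5 121.1]
324 [  1.6   0.3 120.6]
327 [nan nan nan]
330 [  4.7 -13.4  81.9]
333 [  6.2 -14.8  77.9]
336 [  7.8 -14.7  78.1]
339 [  9.7 -12.9  83.2]
342 [ 11.3 -13.   83. ]
```

Call:
{"api": "step_arm", "payload": {
  "moves": [
    {"ax": 0, "ay": 0, "az": 0, "tx": -1, "ty": -0.2, "tz": 4, "grip": 0},
    {"ax": 0, "ay": 0, "az": 0, "tx": -1, "ty": -0.2, "tz": 7, "grip": 0},
    {"ax": 0, "ay": 0, "az": 0, "tx": -1, "ty": -0.2, "tz": 10, "grip": 0},
    {"ax": 0, "ay": 0, "az": 0, "tx": -1, "ty": -0.2, "tz": 10, "grip": 0}
  ]
}}

```text
t: 6.1
eef_pos: [0.5108, 0.1567, 0.1216]
tool_rot: [-0.0, 0.737, 0.676, -0.0]
contact_force: [-1.1, 0.3, -0.9]
gripper_width: 0.108
```

Run:
```python
from h import *
goal([.5108,.1560,.092],84.9)
```

```text
t 6.1 at [0.5108 0.1567 0.1216] t xyz [-0.7  0.1 29.6] rot [-0.04  0.03  0.1 ] rows 1.0 F [-1.1  0.3 -0.9] w 9.2
```

Call:
{"api": "step_arm", "payload": {
  "moves": [
    {"ax": 0, "ay": 0, "az": 0, "tx": 0, "ty": 0, "tz": 2, "grip": 0},
    {"ax": 0, "ay": 0, "az": 0, "tx": 0, "ty": 0, "tz": 4, "grip": 0},
    {"ax": 0, "ay": 0, "az": 0, "tx": 0, "ty": 0, "tz": 4, "grip": 0}
  ]
}}

```text
t: 6.4
eef_pos: [0.511, 0.1559, 0.1179]
tool_rot: [0.0, 0.738, 0.675, -0.001]
contact_force: [0.1, -4.4, 0.7]
gripper_width: 0.111
```

Call:
{"api": "step_arm", "payload": {
  "moves": [
    {"ax": 0, "ay": 0, "az": 0, "tx": 0, "ty": 0, "tz": 1.5, "grip": 0},
    {"ax": 0, "ay": 0, "az": 0, "tx": 0, "ty": 0, "tz": 3, "grip": 0},
    {"ax": 0, "ay": 0, "az": 0, "tx": 0, "ty": 0, "tz": 3, "grip": 0}
  ]
}}

```text
t: 6.7
eef_pos: [0.511, 0.1565, 0.115]
tool_rot: [0.0, 0.737, 0.675, -0.0]
contact_force: [-0.0, -5.2, 1.3]
gripper_width: 0.114
```

Call:
{"api": "step_arm", "payload": {
  "moves": [
    {"ax": 0, "ay": 0, "az": 0, "tx": 0, "ty": 0, "tz": 2, "grip": 0},
    {"ax": 0, "ay": 0, "az": 0, "tx": 0, "ty": 0, "tz": 4, "grip": 0},
    {"ax": 0, "ay": 0, "az": 0, "tx": 0, "ty": 0, "tz": 4, "grip": 0}
  ]
}}

```text
t: 7.0
eef_pos: [0.5107, 0.1564, 0.1107]
tool_rot: [0.0, 0.737, 0.675, -0.001]
contact_force: [-0.6, -6.2, -0.5]
gripper_width: 0.106
```

Call:
{"api": "step_arm", "payload": {
  "moves": [
    {"ax": 0, "ay": 0, "az": 0, "tx": 0, "ty": 0, "tz": 2, "grip": 0},
    {"ax": 0, "ay": 0, "az": 0, "tx": 0, "ty": 0, "tz": 4, "grip": 0},
    {"ax": 0, "ay": 0, "az": 0, "tx": 0, "ty": 0, "tz": 4, "grip": 0}
  ]
}}

```text
t: 7.3
eef_pos: [0.5106, 0.1564, 0.1065]
tool_rot: [-0.0, 0.737, 0.675, -0.001]
contact_force: [0.1, -4.6, -1.4]
gripper_width: 0.112
```

Call:
{"api": "step_arm", "payload": {
  "moves": [
    {"ax": 0, "ay": 0, "az": 0, "tx": -0.4, "ty": 0, "tz": 2, "grip": 0},
    {"ax": 0, "ay": 0, "az": 0, "tx": -0.7, "ty": 0, "tz": 4, "grip": 0},
    {"ax": 0, "ay": 0, "az": 0, "tx": -0.7, "ty": 0, "tz": 4, "grip": 0}
  ]
}}

```text
t: 7.6
eef_pos: [0.5106, 0.156, 0.1026]
tool_rot: [-0.0, 0.737, 0.676, -0.0]
contact_force: [0.7, -5.4, -2.9]
gripper_width: 0.111
```

Call:
{"api": "step_arm", "payload": {
  "moves": [
    {"ax": 0, "ay": 0, "az": 0, "tx": 0, "ty": 0, "tz": 2, "grip": 0},
    {"ax": 0, "ay": 0, "az": 0, "tx": 0, "ty": 0, "tz": 4, "grip": 0},
    {"ax": 0, "ay": 0, "az": 0, "tx": 0, "ty": 0, "tz": 4, "grip": 0}
  ]
}}

```text
t: 7.9
eef_pos: [0.5108, 0.156, 0.0987]
tool_rot: [-0.0, 0.737, 0.676, -0.0]
contact_force: [1.2, -4.6, -1.8]
gripper_width: 0.112
```

Call:
{"api": "step_arm", "payload": {
  "moves": [
    {"ax": 0, "ay": 0, "az": 0, "tx": -0.3, "ty": 0, "tz": 2, "grip": 0},
    {"ax": 0, "ay": 0, "az": 0, "tx": -0.5, "ty": 0, "tz": 4, "grip": 0},
    {"ax": 0, "ay": 0, "az": 0, "tx": -0.5, "ty": 0, "tz": 4, "grip": 0}
  ]
}}

```text
t: 8.2
eef_pos: [0.5109, 0.1559, 0.0948]
tool_rot: [-0.0, 0.737, 0.676, 0.0]
contact_force: [0.1, -4.5, -1.5]
gripper_width: 0.11
```

Call:
{"api": "step_arm", "payload": {
  "moves": [
    {"ax": 0, "ay": 0, "az": 0, "tx": 0, "ty": 0, "tz": 1, "grip": 0},
    {"ax": 0, "ay": 0, "az": 0, "tx": 0, "ty": 0, "tz": 2, "grip": 0},
    {"ax": 0, "ay": 0, "az": 0, "tx": 0, "ty": 0, "tz": 2, "grip": 0}
  ]
}}

```text
t: 8.5
eef_pos: [0.5109, 0.1559, 0.093]
tool_rot: [-0.0, 0.737, 0.676, 0.0]
contact_force: [-0.1, -4.0, -0.1]
gripper_width: 0.11
```

Call:
{"api": "step_arm", "payload": {
  "moves": [
    {"ax": 0, "ay": 0, "az": 0, "tx": -0.3, "ty": 0, "tz": 0.8, "grip": 0},
    {"ax": 0, "ay": 0, "az": 0, "tx": -0.6, "ty": 0, "tz": 1.5, "grip": 0},
    {"ax": 0, "ay": 0, "az": 0, "tx": -0.6, "ty": 0, "tz": 1.5, "grip": 0}
  ]
}}

```text
t: 8.8
eef_pos: [0.5109, 0.1558, 0.0929]
tool_rot: [0.0, 0.737, 0.676, 0.001]
contact_force: [-4.5, -3.8, 14.2]
gripper_width: 0.112
```

Call:
{"api": "step_arm", "payload": {
  "moves": [
    {"ax": 0, "ay": 0, "az": 0, "tx": 0, "ty": 0, "tz": 0.8, "grip": 0},
    {"ax": 0, "ay": 0, "az": 0, "tx": 0, "ty": 0, "tz": 1.5, "grip": 0},
    {"ax": 0, "ay": 0, "az": 0, "tx": 0, "ty": 0, "tz": 1.5, "grip": 0}
  ]
}}

```text
t: 9.1
eef_pos: [0.5109, 0.1559, 0.0928]
tool_rot: [0.001, 0.737, 0.676, 0.001]
contact_force: [-7.5, -5.2, 30.1]
gripper_width: 0.111
```

Call:
{"api": "step_arm", "payload": {
  "moves": [
    {"ax": 0, "ay": 0, "az": 0, "tx": 0, "ty": 0, "tz": -2, "grip": 0},
    {"ax": 0, "ay": 0, "az": 0, "tx": 0, "ty": 0, "tz": -2, "grip": 0}
  ]
}}

```text
t: 9.3
eef_pos: [0.5109, 0.1558, 0.0929]
tool_rot: [0.0, 0.737, 0.676, 0.001]
contact_force: [-3.0, -3.2, 10.5]
gripper_width: 0.109
```

Run:
```python
from h import *
c=snap('wrist','w8'); goal([.5108,.1560,.092],84.9)
cv2.imwrite('pics/w8c.png',cv2.resize(c['color'][60:400,200:440],None,fx=1.75,fy=1.75,interpolation=cv2.INTER_CUBIC)[:,:,::-1])
s=snap('scene','s8')
cv2.imwrite('pics/s8c.png',cv2.resize(s['color'][240:370,190:310],None,fx=4.5,fy=4.5,interpolation=cv2.INTER_CUBIC)[:,:,::-1])
```

```text
t 9.35 at [0.5109 0.1558 0.0929] t xyz [ 0.2 -0.1  0.9] rot [ 0.04 -0.05  0.12] rows 1.0 F [-3.3 -3.1 12.2] w 9.5
```

View pics/w8c.png

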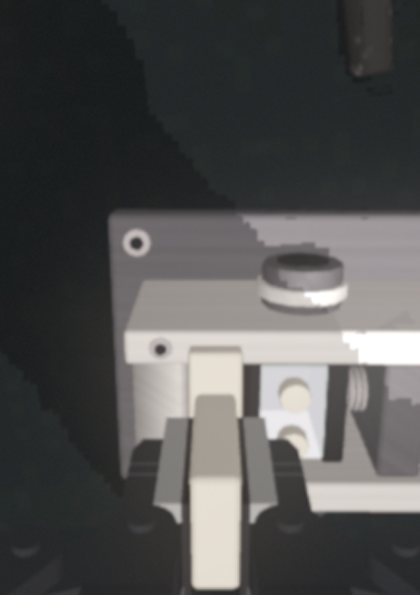

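View pics/s8c.png

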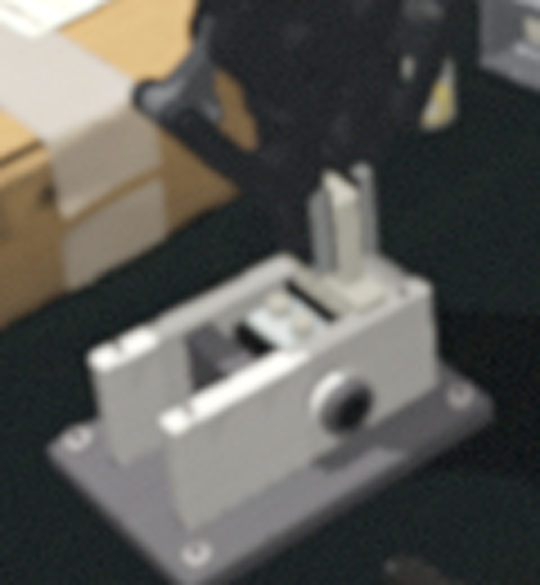

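Call:
{"api": "step_arm", "payload": {
  "moves": [
    {"ax": 0, "ay": 0, "az": 0, "tx": -0.3, "ty": 0, "tz": -1.2, "grip": 0},
    {"ax": 0, "ay": 0, "az": 0, "tx": -0.3, "ty": 0, "tz": -1.2, "grip": 0},
    {"ax": 0, "ay": 0, "az": 0, "tx": -0.3, "ty": 0, "tz": -1.2, "grip": 25},
    {"ax": 0, "ay": 0, "az": 0, "tx": -0.3, "ty": 0, "tz": -1.2, "grip": 45},
    {"ax": 0, "ay": 0, "az": 0, "tx": -0.3, "ty": 0, "tz": -1.2, "grip": 45},
    {"ax": 0, "ay": 0, "az": 0, "tx": -0.3, "ty": 0, "tz": -1.2, "grip": 45},
    {"ax": 0, "ay": 0, "az": 0, "tx": -0.3, "ty": 0, "tz": -25, "grip": 45},
    {"ax": 0, "ay": 0, "az": 0, "tx": -0.3, "ty": 0, "tz": -60, "grip": 45},
    {"ax": 0, "ay": 0, "az": 0, "tx": -0.3, "ty": 0, "tz": -80, "grip": 45},
    {"ax": 0, "ay": 0, "az": 0, "tx": -0.3, "ty": 0, "tz": -80, "grip": 45},
    {"ax": 0, "ay": 0, "az": 0, "tx": -0.3, "ty": 0, "tz": -80, "grip": 45}
  ]
}}

```text
t: 10.5
eef_pos: [0.5108, 0.1548, 0.1721]
tool_rot: [0.0, 0.737, 0.676, 0.0]
contact_force: [0.2, -0.2, -0.1]
gripper_width: 0.536
```

Run:
```python
from h import *
c=snap('wrist','w9'); goal([.5108,.1560,.092],84.9)
cv2.imwrite('pics/w9c.png',cv2.resize(c['color'][160:400,220:440],None,fx=2.5,fy=2.5,interpolation=cv2.INTER_CUBIC)[:,:,::-1])
P=cloud(c)
np.set_printoptions(suppress=True)
for v in range(225,330,6): print(v,(P[v,318:338:6,2]*1000).round(1))
```

```text
t 10.55 at [0.5104 0.1547 0.1715] t xyz [ 1.4  0.4 79.5] rot [-0.05  0.02  0.1 ] rows 2.0 F [-0.8 -0.5  0.3] w 44.7
225 [62.3 62.8 62.3 51. ]
231 [71.1 69.2 69.6 51. ]
237 [82.9 82.  81.3 51.2]
243 [91.7 91.5 91.8 51.1]
249 [100.2  97.9  99.5  51.3]
255 [100.3 100.1  99.8  51.1]
261 [100.  100.3 100.2  51.5]
267 [100.9 100.7 100.5  54.3]
273 [101.  100.   99.1  56.8]
279 [100.8 100.  100.2  56. ]
285 [100.  101.5 100.4  -0.1]
291 [101.3 100.2 100.1  -0.3]
297 [ 1.2  1.   1.3 -0.8]
303 [-0.5  0.1  0.3  0. ]
309 [-0.5 -0.7  0.4 -0.2]
315 [ 0.6 -0.  -0.7 -0.7]
321 [ 0.2 -0.2 -0.5  0.1]
327 [ 1.1  0.6  0.6 -0.6]
```

View pics/w9c.png

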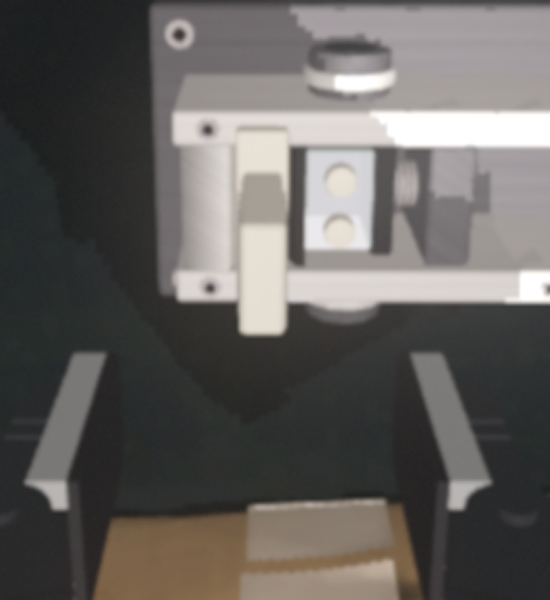

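Run:
```python
from h import *
c=load('w9'); p,R,o=cur()
f=lambda a:(np.array(a,float)+.5)/2.5-.5+[220,160]
a=np.radians(84.92);A=np.array([[np.cos(a),np.sin(a)],[np.sin(a),-np.cos(a)]])
T=lambda uv,z:(A@(at_z(c,[uv],z)[0][:2]-[.5141,.1901])*1000).round(2)
for n,uv,z in [('shL',(236,140),.062),('shR',(289,140),.062),('shFront',(262,128),.062),('tabFL',(240,225),.100),('tabFR',(288,225),.100),('tabBL',(240,330),.1),('tabBR',(286,330),.1),('blktop',(224,170),.056),('blktop2',(231,230),.056),('celltop',(306,200),.054),('cellface',(289,215),.047)]: print(n,T(f(uv),z))
g=c['color'].astype(int).sum(2)
print(g[225,300:345].tolist());print(g[212,300:345].tolist())
cv2.imwrite('pics/w9d.png',cv2.resize(c['color'][200:280,285:365],None,fx=7,fy=7,interpolation=cv2.INTER_CUBIC)[:,:,::-1])
t=snap('top','t9');cv2.imwrite('pics/t9.png',t['color'][:,:,::-1])
```

```text
shL [-39.88 -20.25]
shR [-26.93 -20.28]
shFront [-33.54 -23.29]
tabFL [-38.28 -12.38]
tabFR [-28.21 -12.41]
tabBL [-38.36  12.07]
tabBR [-28.33  12.05]
blktop [-43.09 -10.69]
blktop2 [-41.42   5.58]
celltop [-22.05  -2.  ]
cellface [-26.14   4.69]
[540, 553, 563, 575, 586, 596, 608, 620, 634, 643, 643, 618, 574, 546, 583, 638, 665, 671, 671, 671, 671, 671, 671, 671, 672, 672, 672, 673, 672, 673, 673, 674, 672, 665, 620, 483, 298, 222, 227, 235, 240, 287, 441, 587, 638]
[476, 351, 252, 228, 315, 461, 545, 601, 640, 655, 658, 658, 656, 643, 599, 576, 578, 580, 581, 581, 580, 581, 581, 582, 581, 582, 582, 581, 581, 581, 582, 582, 582, 584, 588, 618, 646, 655, 657, 658, 656, 657, 657, 658, 658]
```

View pics/w9d.png

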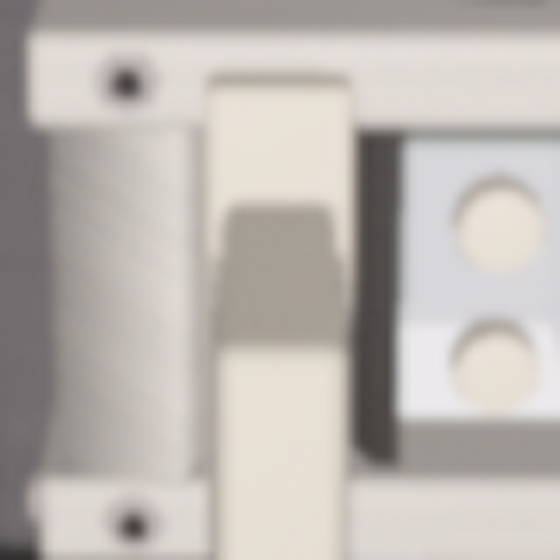

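View pics/t9.png

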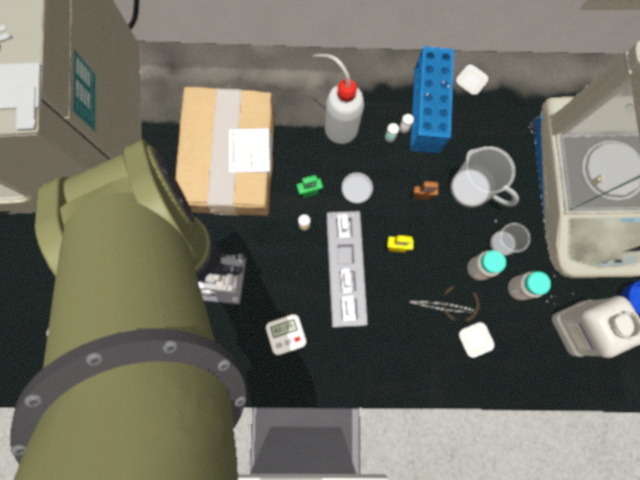

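```bash
python3 -c "
from bench import *
print(sign_off())"
```

```text
the job is handed in; nothing more can be done
None
```

The 13 mm spacer is fully home in the holder, flat on the end block, with its shoulders on both side walls and the cell pressed back on its spring. I handed the job in at about 10.6 s.

**Choice of spacer:** The wrist-camera pictures put the gap at 10 to 11 mm. With 3.8 mm of cell travel, only the 13 mm spacer could fit. Measured shoulder widths showed it in the third pocket from the robot. It fitted on the first try, so I never moved the other three and they still hang in the rack.

**Insertion:** The cell pushed back on the spacer with about 4 to 6 N sideways, which matches its spring. There was almost no vertical force until the shoulders landed on the walls. That last press peaked at 30.1 N, right at the limit you set, and I then eased off before letting go.

**Last checks, after release with the arm clear:**

| Check | Measured | Expected |
|---|---|---|
| Tab top height | about 100 mm | 100 mm |
| Shoulder top height | about 62 mm | 62 mm |
| Spacer along the channel (holder x) | -39.9 to -26.9 mm | block face at -40 mm |
| Tilt between tab and shoulder | none seen | none |
| Cell face (holder x) | about -26.5 mm, moved from -29.5 mm | pushed back in +x |

**Disagreements:** Gap readings varied from about 9.8 to 11 mm between pictures, and camera and arm positions differed by about 1 mm. Neither affects which spacer fits. In the last overhead view the timer, tweezers, vial and look-alikes appear where they were.

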